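# Push a used dish through the sprung flap of the return box

## Task

Push the yellow sprung flap of the red return box down with one finger and hold it open while your other finger pushes the small oval steel dish off the ledge and through the opening; keep the flap held until the dish has dropped inside, then draw the fingers out so that the flap shuts by itself. Only push the dish, gently: do not grip or lift it, and do not slide it onto the flap while the flap is shut. Leave everything else on the counter where it is.

Things in the scene. Friction and masses are not known exactly. Their poses are not given: they have to be found in the camera images.
- return_box: Red steel return box fixed to the counter, hollow, 274 mm long (its x), 126 wide (y), 135 high to the ledge and flap; walls and floor 5 mm. Origin on the counter below the line where the ledge ends and the mouth begins, midway across; x points from ledge to flap (the pushing direction), z up. It spans x -140 to +134 mm. The mouth is clear to the floor, 130 mm down
- ledge_end (a point): Midpoint of the ledge's end, at its top (135 mm up); axes as the box's. The ledge (x -135 to 0) is two dark steel rails 6 mm thick with an open slot 48 mm wide (y -24 to +24) between them all along: a finger can stand in the slot, tip below the rails, and travel along it into the mouth. Cheeks 14 mm high (inner faces y -58 and +58) guide the dish
- flap_hinge (a point): Middle of the flap's hinge line, at the far end of the mouth: 128 mm along x from the end of the ledge, 1 mm below the rails' top; the hinge line runs along the box's y
- flap (a joint): Flap angle in rad: 0 shut (level, flush with the ledge, covering the mouth), growing as its free edge next to the ledge goes down into the box, to 1.3. A spring shuts it: about 0.18 N m to start, 0.29 N m at 0.9 rad, so 2 to 8 N of fingertip push; the dish's weight alone does not open it
- flap_edge (a point): Middle of the flap's free edge (black stripe), next to the ledge's end when shut. The flap is a flat yellow smooth plate 122 mm long (box x 3 to 125 mm), 112 wide, 3 thick. Pushed down 35 mm at 85 mm from the hinge it opens about 0.39 rad, and more as the finger moves towards the hinge at that depth
- dish: The used dish: oval polished steel (slides easily), 100 mm across (its y, across the ledge and slot), 50 mm along the ledge (its x), long sides straight, ends round, 16 mm high, about 60 g. Origin at the centre of its underside, z up. It starts on the ledge, front edge 3 to 30 mm short of the ledge's end. Pushed past the end with the flap held down, it tips over and falls into the box
- pepper_jar: Bystander: jar with a steel cap and terracotta label, 44 mm wide, 85 mm high, beside the box; origin at the centre of its underside
- sauce_cup: Bystander: small steel bowl, 66 mm wide, 40 mm high, beside the box; origin at the centre of its underside
- salt_jar: Bystander: jar with a red cap, 44 mm wide, 85 mm high, beside the box; origin at the centre of its underside
- spare_dish: Bystander: a second dish like the one to push in, lying on the counter beside the box; leave it; origin at the centre of its underside
- tea_glass: Bystander: glass, 60 mm wide, 75 mm high, to the robot's right; origin at the centre of its underside
- spatula: Bystander: spatula lying on the counter to the robot's left; origin at its underside

How it is judged:
By the outcome, as a careful person would: the job done as asked, in the order asked, and still so for the second after the job is handed in, with the robot touching nothing.
It also fails if it takes over 35 s, if anything falls off the work surface, if the arm or the gripper's body presses on something with over 40 N, if the wrist force passes 120 N, or if a joint passes its speed limit or range.

## Robot

A 6-joint arm with a two-finger parallel gripper is mounted at the origin on the work surface. World frame = base frame: x ahead of the robot, y to its left, z up, the work surface at z = 0. Lengths are in m, angles in rad, forces in N, time in s.
With the tool pointing down it reaches from about 0.275 to 0.85 m from the base axis. Payload 5.2 kg.
Tool frame: the origin (TCP) lies midway between the tips of the shut fingers; the grasp point (between the pads) lies r.tcp_to_grasp behind it (r.tcp_to_grasp is the distance from the TCP to the grasp point, in m); z points along the fingers, y is the direction in which the jaws open and shut (so a half turn about z gives the same grasp; the last joint's range is limited). The gripper opens to 85 mm and grips with 20 to 120 N. Pads are 22 mm wide; open, the fingers measure 114 mm over their backs; the gripper's body (76 mm by 85 mm) begins 54 mm behind the grasp point. The pads swing forward as they close: fully open they stand 13 mm farther back than shut.
Start: joints at [-1.364, 0.259, 1.535, -0, 1.348, -0.203], TCP at [0.219, -0.504, 0.231] pointing down, gripper open.
Joint ranges: [-3.14, 3.14], [-0.91, 2.08], [0.19, 2.58], [-1.22, 4.36], [0.22, 2.71], [-3.12, 3.12]. Speed limits (rad/s): [2.57, 2.57, 3.14, 3.14, 3.14, 3.14].

## Interface

Orientations are given as a unit quaternion [x, y, z, w].
In Python, from workcell import r gives the robot as it stands. Calls block until the motion is done:
- r.movep(position, orientation): joint-space move of the TCP to a pose.
- r.line_to(position, max_speed=0.15, rotation=None): straight line of the TCP; rotation=None keeps the orientation; max_speed is the mean speed in m/s.
- r.move_joints(angles): joint-space move.
- r.command_gripper(opening): finger opening in m; the grip force is fixed at half the most; returns when the fingers have stopped.
- r.wait(seconds).
- r.solve_ik(position, orientation): joint angles nearest the present ones, or None.
- r.get_state(): the state.
- r.capture(name): name is "scene" or "side" or "wrist"; returns the picture (480x640x3 uint8, blue, green, red); there is no depth.
- r.camera_info(name): a dict with "fovy" (degrees; the focal length in pixels is half the picture's height over the tangent of half this angle, whatever the lens; pixels are square), "cx", "cy" (the principal point, pixels), "R" (3x3) and "t" (3): a world point X has camera coordinates R X + t. Camera axes: x right, y down, z forward; pixel columns grow to the right and rows downward; lengths in m; the calibration is good to about 2 mm. A picture is of the moment at which its call begins: read the wrist's pose just before it. camera_info takes no time and is no camera call; for the wrist camera it gives the pose at the moment of the call.
A pose or a line that the arm cannot do raises r.IKError and nothing moves.
- r.job_done(): hands the job in, once; it reports no verdict.
The state is a dict: "clock": time; "q": joint angles; "joint_vel": joint speeds; "tau": joint torques, N m; "position": TCP position; "orientation": TCP orientation; "contact_force": force on the tool from outside, world axes, zero at the start; "ft_torque": the same for the moment, N m; "gripper_width": finger opening in m.
Only numpy, scipy, OpenCV 4.12 (cv2) and the standard library are available. Lean on these libraries where they do the work, as an engineer would, in place of code of your own. Each camera call takes 0.05 s, during which the arm holds its last target.

## Working session

There is one attempt and no reset: what is moved stays moved. The work goes in short steps, each a Python script; the robot and the scene stay as the last script left them, time stands still between calls to the robot, and variables do not carry over. Pictures are saved under pics/ and viewed, and the job is handed in when it is done.

```bash
ls; mkdir -p pics; python3 - <<'E'
from workcell import r
import cv2
for n in ("scene","side","wrist"):
    i=r.camera_info(n); print(n,i)
    cv2.imwrite(f"pics/{n}0.png",r.capture(n))
print(r.get_state(), r.tcp_to_grasp)
E
```

```text
pics
scene {'fovy': 53.964847200173885, 'cx': 313.8162292525092, 'cy': 240.35583895706648, 'R': array([[ 0.48139224,  0.87648552,  0.00588633],
       [ 0.7167297 , -0.38976606, -0.57825683],
       [-0.50453945,  0.28258726, -0.81583355]]), 't': array([-0.25694868, -0.32554227,  1.41000259])}
side {'fovy': 52.01731086918157, 'cx': 323.153354883099, 'cy': 227.14522679972114, 'R': array([[-0.73345219, -0.67941676, -0.02099384],
       [-0.43877008,  0.49680344, -0.74877711],
       [ 0.51916153, -0.53998074, -0.66248932]]), 't': array([0.39600375, 0.32697415, 1.01474384])}
wrist {'fovy': 59.77851916814363, 'cx': 313.18565438776363, 'cy': 244.8317400679255, 'R': array([[ 0.39983199, -0.91658574, -0.00222802],
       [-0.88262364, -0.38567039,  0.26876358],
       [-0.24720414, -0.10549378, -0.9632036 ]]), 't': array([-0.54957676, -0.03602919,  0.37973886])}
{'clock': 0.15, 'q': array([-1.36375935e+00,  2.59187962e-01,  1.53580252e+00, -7.56837161e-06,
        1.34802369e+00, -2.02803016e-01]), 'joint_vel': array([-0.00010144,  0.00078141, -0.00256436, -0.00061467,  0.0008191 ,
        0.00037735]), 'tau': array([ 2.26247408e-03, -4.46386635e+01, -2.90820086e+01, -2.24257014e-04,
        8.22317437e-03, -6.23213950e-06]), 'position': array([ 0.21908855, -0.50404667,  0.23067073]), 'orientation': array([ 9.79076849e-01,  2.03489603e-01, -5.19473065e-06, -7.10748525e-04]), 'contact_force': array([-0.58538123, -0.08413853,  0.53303719]), 'ft_torque': array([-0.03368705,  0.0588766 ,  0.03345766]), 'gripper_width': 0.0851995698752219} 0.0187
```

View pics/scene0.png

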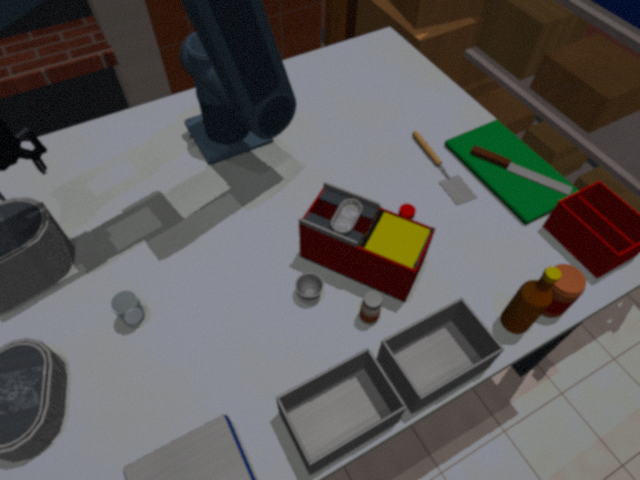

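View pics/side0.png

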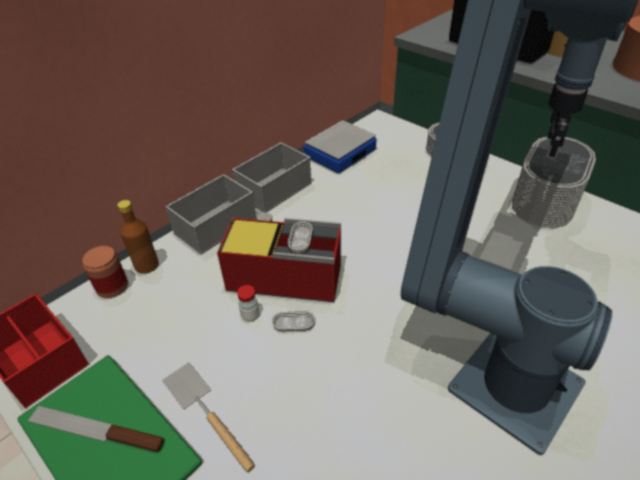

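View pics/wrist0.png

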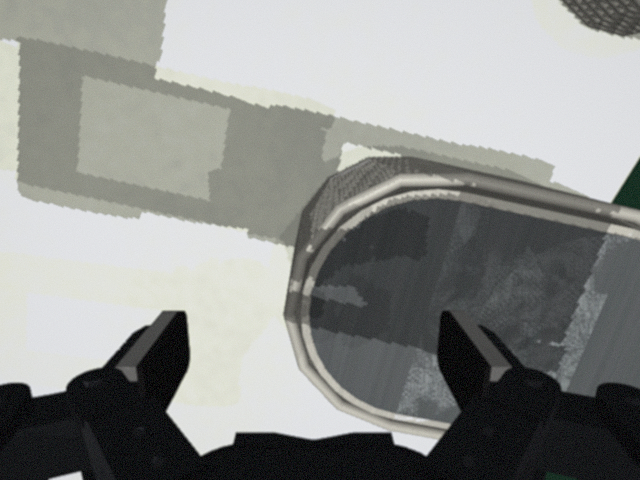

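The side and scene views both show the box with the ledge towards the robot and the yellow flap at the far end. The dish lies across the middle of the ledge, at about (347,215) in scene and (300,236) in side. I'll measure both now.

```bash
cat > h.py <<'E'
import numpy as np, cv2
def ray(i,uv,h=480):
    f=h/2/np.tan(np.radians(i["fovy"])/2)
    d=np.array([(uv[0]-i["cx"])/f,(uv[1]-i["cy"])/f,1.]); R=np.array(i["R"]);t=np.array(i["t"])
    return -R.T@t, R.T@d
def onz(i,uv,z):
    o,d=ray(i,uv); return o+d*(z-o[2])/d[2]
def proj(i,X):
    f=240/np.tan(np.radians(i["fovy"])/2); c=np.array(i["R"])@X+i["t"]; return np.array([i["cx"]+f*c[0]/c[2],i["cy"]+f*c[1]/c[2]])
E
python3 - <<'E'
from workcell import r
from h import *
for n in ("scene","side"):
    im=cv2.imread(f"pics/{n}0.png"); i=r.camera_info(n)
    hsv=cv2.cvtColor(im,cv2.COLOR_BGR2HSV)
    m=cv2.inRange(hsv,(22,150,80),(36,255,255))
    cs,_=cv2.findContours(m,0,2); c=max(cs,key=cv2.contourArea)
    rect=cv2.approxPolyDP(c,0.04*cv2.arcLength(c,True),True)[:,0]
    P=np.array([onz(i,p,.135) for p in rect]); print(n,cv2.contourArea(c),rect.tolist()); print(P.round(4),np.linalg.norm(P-np.roll(P,-1,0),axis=1).round(4),P.mean(0))
    # area centroid by projecting the whole contour
    Q=np.array([onz(i,p,.135)[:2] for p in c[:,0]]).astype(np.float32); print(cv2.minAreaRect(Q*1000))
    x0,y0=(290,175) if n=="scene" else (210,205)
    crop=im[y0:y0+130,x0:x0+150]; cv2.imwrite(f"pics/{n}0c.png",cv2.resize(crop,None,fx=4.6,fy=4.6,interpolation=cv2.INTER_CUBIC))
E
```

```text
scene 2103.5 [[384, 212], [364, 247], [413, 267], [429, 229]]
[[0.5629 0.1635 0.135 ]
 [0.6224 0.0726 0.135 ]
 [0.7137 0.135  0.135 ]
 [0.65   0.2238 0.135 ]] [0.1086 0.1106 0.1092 0.106 ] [0.63725989 0.1487483  0.135     ]
((637.851318359375, 149.0201416015625), (111.42211151123047, 113.84407043457031), 34.06538391113281)
side 1358.0 [[235, 221], [222, 250], [267, 254], [277, 224]]
[[0.7057 0.138  0.135 ]
 [0.648  0.2243 0.135 ]
 [0.5599 0.1637 0.135 ]
 [0.6192 0.0767 0.135 ]] [0.1038 0.107  0.1053 0.106 ] [0.63321019 0.15067417 0.135     ]
((633.4164428710938, 150.0946807861328), (109.41364288330078, 112.16038513183594), 34.04460525512695)
```

View pics/scene0c.png

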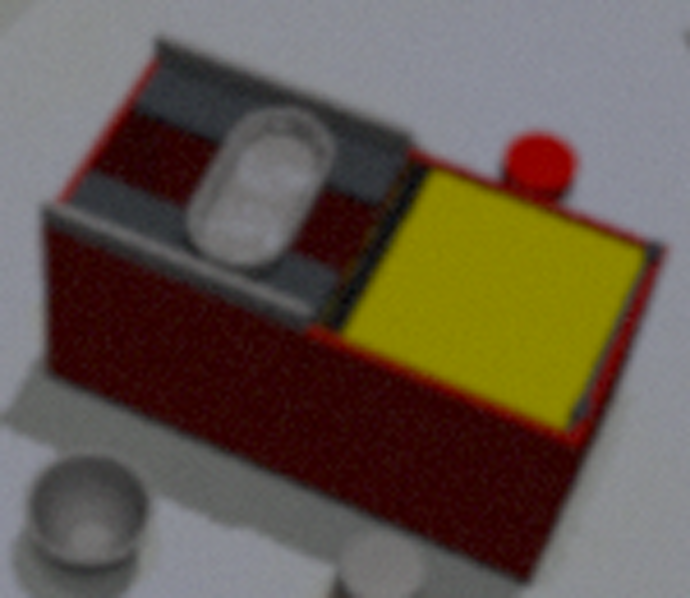

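View pics/side0c.png

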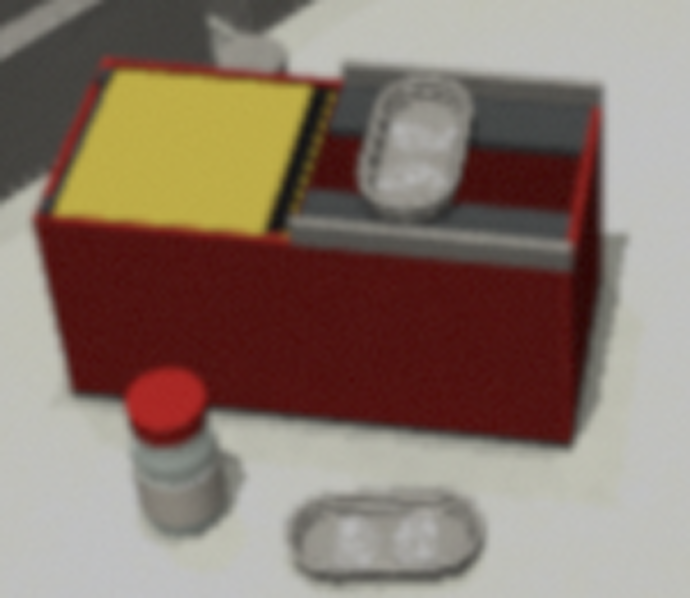

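The dish sits on the rails with a clear slot behind it. The flap's free edge (black stripe) is beside the ledge end, and the neighbours are all well below rail height. Next I'll check reachability and take a hover view.

```bash
cat >> h.py <<'E'
YAW=np.radians(34.05)
E0=np.array([.578,.1106,.135])
def b2w(x,y,z,E=None,yaw=None):
    E=E0 if E is None else E; yaw=YAW if yaw is None else yaw
    c,s=np.cos(yaw),np.sin(yaw); return E+np.array([c*x-s*y,s*x+c*y,z])
def quat(a): return np.array([np.cos(a/2),np.sin(a/2),0,0])
E
python3 - <<'E'
from workcell import r
from h import *
from scipy.spatial.transform import Rotation as Ro
s=r.get_state(); i=r.camera_info("wrist")
C=-np.array(i["R"]).T@i["t"]; T=Ro.from_quat(s["orientation"])
print("cam in tool",T.inv().apply(C-s["position"]), "fwd",T.inv().apply(np.array(i["R"])[2]))
for a in (YAW+np.pi/2,YAW-np.pi/2):
    for P in (b2w(-.02,0,.2),b2w(-.04,0,-.05),b2w(.06,0,-.05)):
        print(np.degrees(a).round(),P.round(3),r.solve_ik(P,quat(a)))
E
```

```text
cam in tool [ 0.06810971  0.00055018 -0.14364086] fwd [-2.69082521e-01 -1.74306475e-04  9.63117110e-01]
124.0 [0.561 0.099 0.335] [-2.03403679e-02  2.49802332e-01  1.29781534e+00 -4.44089210e-16
  1.59397499e+00 -6.14624978e-01]
124.0 [0.545 0.088 0.085] [-4.16247801e-02  4.02455051e-01  1.71915010e+00 -4.44089210e-16
  1.01998750e+00 -6.35909390e-01]
124.0 [0.628 0.144 0.085] [ 5.29043001e-02  5.45180254e-01  1.47553587e+00 -4.44089210e-16
  1.12087653e+00 -5.41380310e-01]
-56.0 [0.561 0.099 0.335] [-2.03403679e-02  2.49802332e-01  1.29781534e+00 -4.44089210e-16
  1.59397499e+00  2.52696768e+00]
-56.0 [0.545 0.088 0.085] [-4.16247801e-02  4.02455051e-01  1.71915010e+00 -4.44089210e-16
  1.01998750e+00  2.50568326e+00]
-56.0 [0.628 0.144 0.085] [ 5.29043001e-02  5.45180254e-01  1.47553587e+00 -4.44089210e-16
  1.12087653e+00  2.60021234e+00]
```

```bash
python3 - <<'E'
from workcell import r
from h import *
r.movep(b2w(-.03,0,.20),quat(YAW+np.pi/2))
r.wait(.2)
i=r.camera_info("wrist"); cv2.imwrite("pics/w1.png",r.capture("wrist"))
import pickle; pickle.dump(i,open("w1.pkl","wb"))
s=r.get_state(); print(s["clock"],s["position"],s["contact_force"],s["gripper_width"])
im=cv2.imread("pics/w1.png")
for x,y in ((0,-24),(0,24),(0,-58),(0,58),(-135,24),(-135,-24),(14,-56),(14,56),(125,56),(125,-56)):
    u=proj(i,b2w(x/1e3,y/1e3,0)); cv2.circle(im,tuple(int(v) for v in u),3,(255,0,255),1)
cv2.imwrite("pics/w1o.png",im)
E
```

```text
2.8583 [0.55323181 0.09323907 0.33490358] [ 0.31498205  0.25494031 -0.5646215 ] 0.08499350570896243
```

View pics/w1o.png

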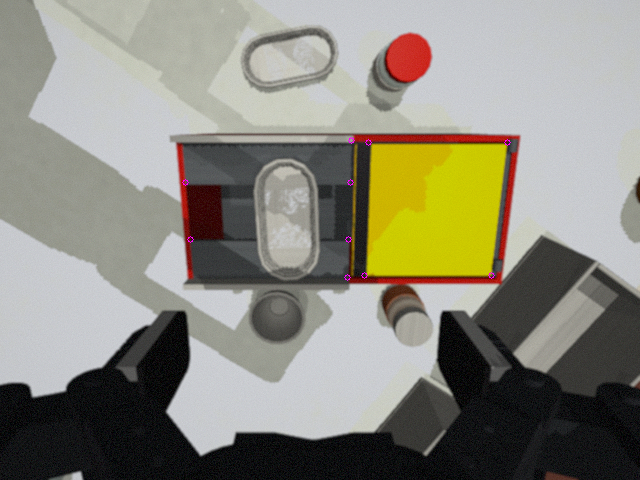

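The overlay matches within about 4 px, so the box estimate is good. The dish spans columns 255–320 and rows 158–280. Refining the x offset and the dish position from this view.

```bash
python3 - <<'E'
from h import *
import pickle
i=pickle.load(open("w1.pkl","rb")); im=cv2.imread("pics/w1.png")
hsv=cv2.cvtColor(im,cv2.COLOR_BGR2HSV)
def box(P):
    d=P[:,:2]-E0[:2];c,s=np.cos(YAW),np.sin(YAW); return np.c_[d@[c,s],d@[-s,c]]*1000
m=cv2.inRange(hsv,(22,150,80),(36,255,255)); c=max(cv2.findContours(m,0,2)[0],key=cv2.contourArea)
B=box(np.array([onz(i,p,.1345) for p in c[:,0]])); print("yellow",cv2.minAreaRect(B.astype(np.float32)),B.min(0),B.max(0))
# dish: unsaturated bright within ledge roi
print([im[220,x].tolist() for x in range(225,355,6)])
g=cv2.inRange(hsv,(0,0,105),(180,70,255)); roi=np.zeros_like(g); roi[150:279,235:340]=255
c=max(cv2.findContours(cv2.morphologyEx(g&roi,cv2.MORPH_CLOSE,np.ones((7,7))),0,2)[0],key=cv2.contourArea)
for z in (.151,.135):
    B=box(np.array([onz(i,p,z) for p in c[:,0]])); print("dish z",z,cv2.minAreaRect(B.astype(np.float32)),B.min(0),B.max(0))
E
```

```text
yellow ((70.1258316040039, -0.6296577453613281), (110.43477630615234, 112.90238952636719), 0.019569523632526398) [ 14.91037842 -57.09910826] [125.32528846  55.8396924 ]
[[71, 72, 66], [73, 73, 70], [72, 73, 68], [76, 72, 69], [72, 71, 73], [111, 116, 118], [126, 137, 137], [163, 177, 178], [170, 181, 184], [171, 181, 186], [171, 181, 184], [146, 157, 158], [148, 157, 158], [146, 152, 157], [129, 140, 141], [125, 136, 134], [70, 70, 71], [78, 72, 69], [72, 71, 68], [45, 45, 44], [40, 43, 41], [48, 51, 52]]
dish z 0.151 ((-51.509979248046875, -4.017486572265625), (50.80087661743164, 98.24993133544922), 1.6181732416152954) [-77.27424897 -52.95038967] [-25.55684647  45.09213137]
dish z 0.135 ((-52.549522399902344, -7.481910705566406), (53.28261947631836, 103.04969024658203), 1.6181840896606445) [-79.57244812 -58.80531306] [-25.32852001  44.02683252]
```

Yellow runs x 14.9–125.3 mm (expected end 125), so the box frame holds. The dish measures 51×98 mm with its centre at x≈−51.5, y≈−4 and its front about 26 mm short of the ledge end. That puts the tool centre at x=−40. I'll descend to just above the dish and check.

```bash
python3 - <<'E'
from workcell import r
from h import *
r.line_to(b2w(-.040,-.003,.012),max_speed=.15)
r.wait(.1)
s=r.get_state(); print(s["clock"],s["position"],s["contact_force"],s["gripper_width"])
a=r.capture("side"); b=r.capture("wrist"); c=r.capture("scene")
cv2.imwrite("pics/s2.png",np.vstack([cv2.resize(a[190:310,200:360],(800,600))]));cv2.imwrite("pics/w2.png",b);cv2.imwrite("pics/c2.png",cv2.resize(c[150:300,280:460],(720,600)))
E
```

```text
4.3667 [0.5471479  0.08572491 0.14792484] [ 0.63580101 -0.76172386  1.57248914] 0.08540109631346958
```

View pics/s2.png

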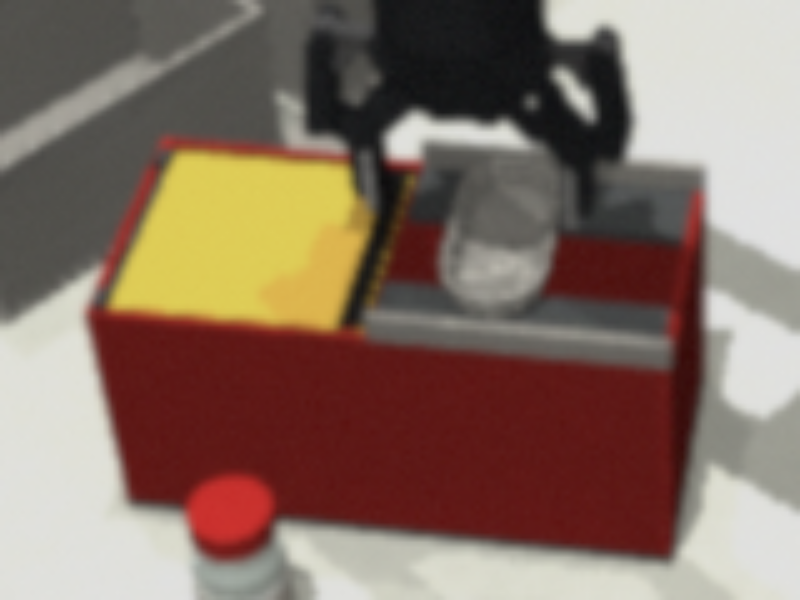

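View pics/w2.png

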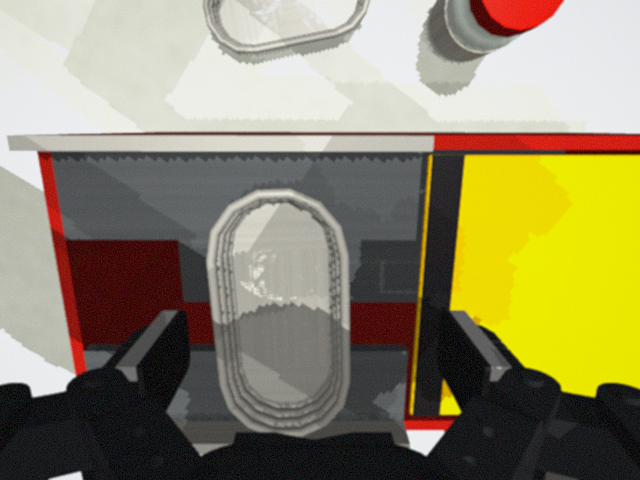

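View pics/c2.png

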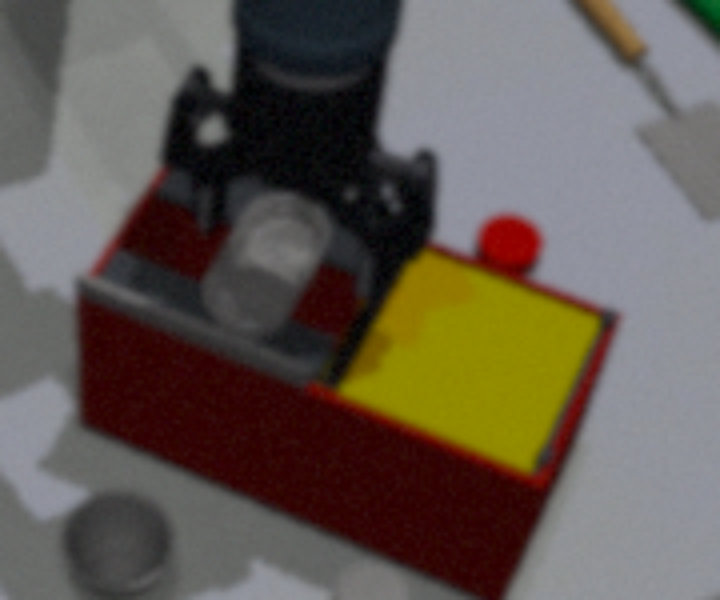

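The fingers straddle the dish with a small gap behind it. The rear finger is over the slot and the front finger is over the flap's free edge. Now I'll push down 32 mm and check before pushing.

```bash
python3 - <<'E'
from workcell import r
from h import *
for z in (-.012,-.030,-.045):
    r.line_to(b2w(-.040,-.003,z),max_speed=.08)
    s=r.get_state(); print(s["clock"],s["position"].round(4),s["contact_force"].round(2))
a=r.capture("side"); b=r.capture("wrist")
cv2.imwrite("pics/s3.png",cv2.resize(a[190:310,200:360],(800,600)));cv2.imwrite("pics/w3.png",b)
E
```

```text
4.9667 [0.5463 0.0857 0.1226] [-0.55  0.08  0.06]
5.3417 [0.5462 0.0857 0.1049] [ 0.29 -0.84  1.54]
5.675 [0.5461 0.0857 0.0898] [-0.79  0.02  1.91]
```

View pics/s3.png

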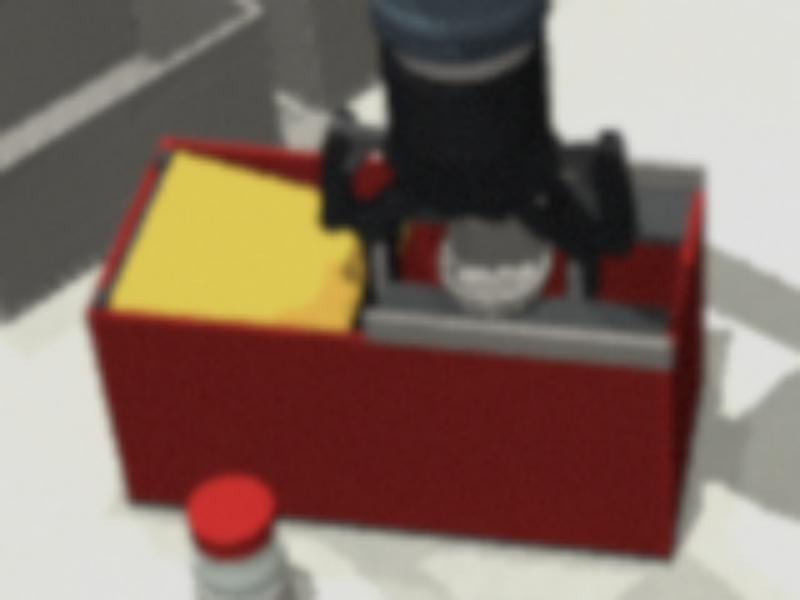

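View pics/w3.png

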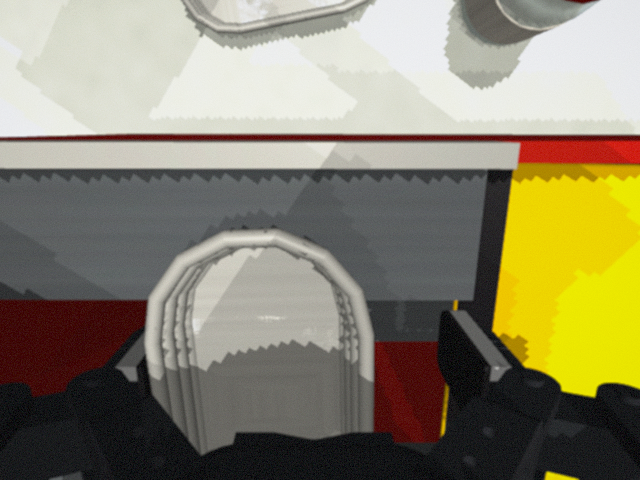

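The flap is open with about 2 N of push. The rear finger stands in the slot just behind the dish, and the dish hasn't moved. Pushing forward now.

```bash
python3 - <<'E'
from workcell import r
from h import *
for x in (-.02,0,.012):
    r.line_to(b2w(x,-.003,-.045),max_speed=.05)
    s=r.get_state(); print(s["clock"],s["position"].round(4),s["contact_force"].round(2))
a=r.capture("side"); b=r.capture("wrist")
cv2.imwrite("pics/s4.png",cv2.resize(a[190:310,200:360],(800,600)));cv2.imwrite("pics/w4.png",b)
E
```

```text
6.325 [0.5639 0.0973 0.0902] [-0.05  0.99  2.48]
6.875 [0.5804 0.1085 0.0902] [ 0.3  -0.27  2.21]
7.2667 [0.5902 0.1152 0.0901] [0.66 1.14 3.46]
```

View pics/s4.png

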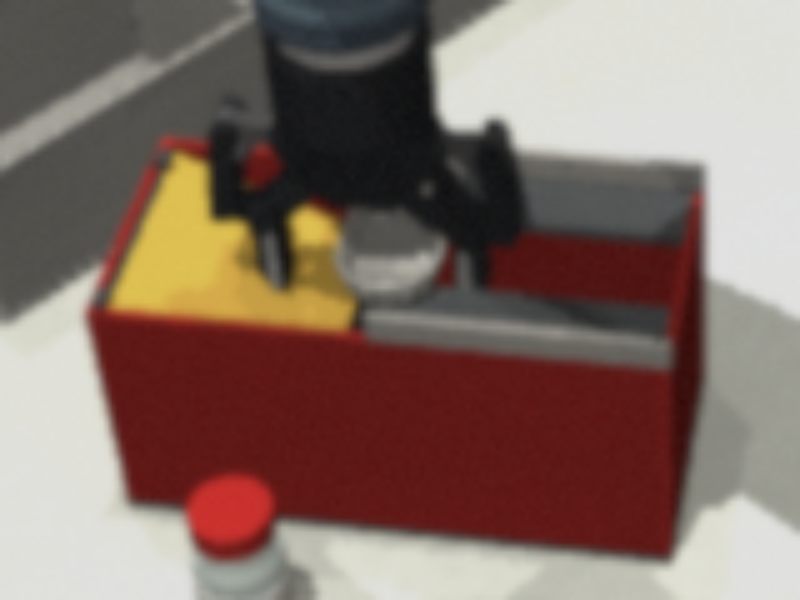

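View pics/w4.png

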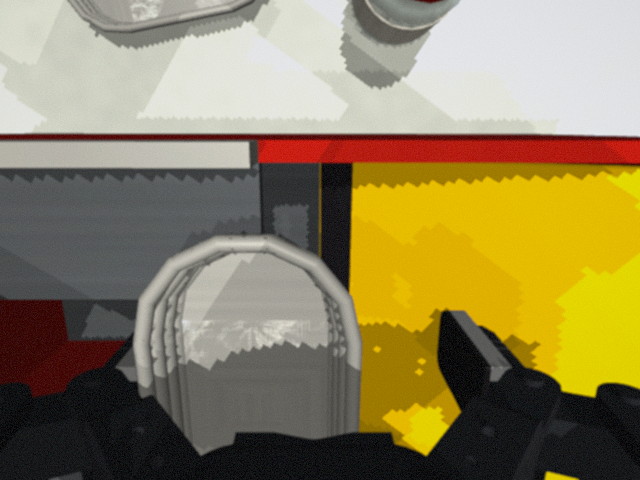

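The dish stays square and now overhangs the mouth, with the flap held down ahead of it. Continuing past the tipping point.

```bash
python3 - <<'E'
from workcell import r
from h import *
ims=[]
for x in (.022,.032,.042):
    r.line_to(b2w(x,-.003,-.045),max_speed=.05)
    s=r.get_state(); print(s["clock"],s["position"].round(4),s["contact_force"].round(2))
    b=r.capture("wrist"); ims.append(cv2.resize(b,(400,300)))
r.wait(.3)
a=r.capture("side");b=r.capture("wrist")
ims.append(cv2.resize(b,(400,300)))
cv2.imwrite("pics/s5.png",cv2.resize(a[190:310,200:360],(800,600)));cv2.imwrite("pics/w5.png",np.vstack([np.hstack(ims[:2]),np.hstack(ims[2:])]))
print(r.get_state()["contact_force"])
E
```

```text
7.7167 [0.5983 0.1207 0.0898] [-2.98 -1.03  5.55]
8.1167 [0.6066 0.1263 0.09  ] [-2.11 -0.77  3.93]
8.5167 [0.6145 0.1316 0.0899] [-3.88 -1.88  3.35]
[-3.11975027 -1.61299934  3.19468467]
```

View pics/s5.png

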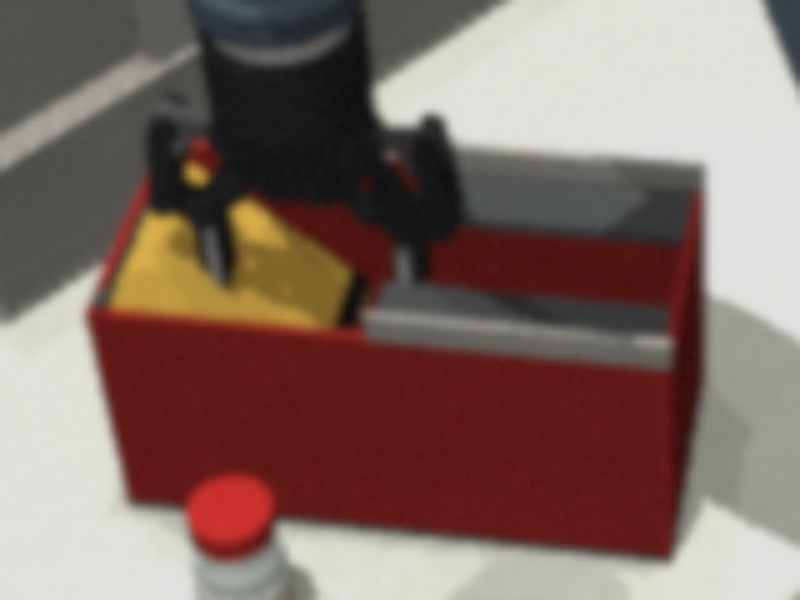

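View pics/w5.png

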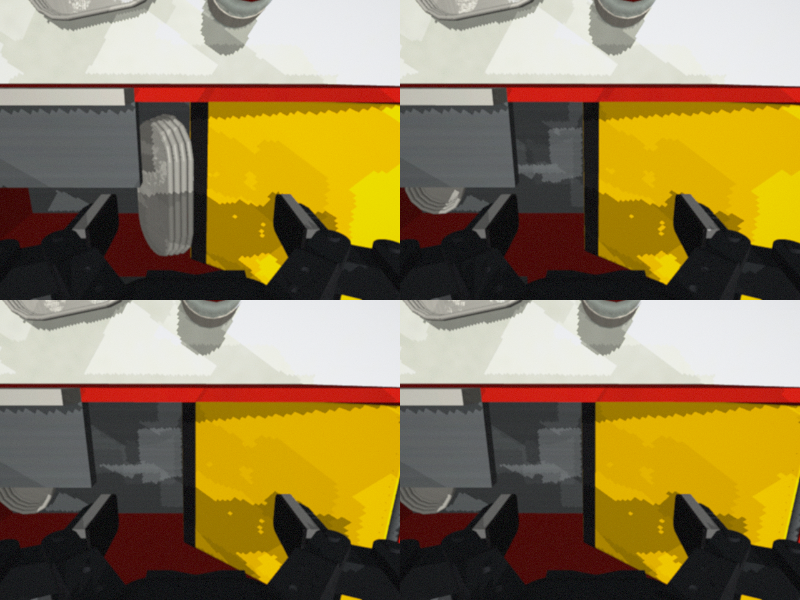

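The dish tipped and fell. The second to fourth frames show it on the box floor under the ledge (bottom left), well clear of the flap. I'll back off a little and then draw the fingers straight up.

```bash
python3 - <<'E'
from workcell import r
from h import *
r.line_to(b2w(.012,-.003,-.045),max_speed=.08)
r.line_to(b2w(.012,-.003,.0),max_speed=.06)
r.line_to(b2w(-.03,-.003,.20),max_speed=.15)
r.wait(.5)
s=r.get_state(); print(s["clock"],s["position"].round(4),s["contact_force"].round(2))
i=r.camera_info("wrist");b=r.capture("wrist");a=r.capture("side");c=r.capture("scene")
cv2.imwrite("pics/w6.png",b);cv2.imwrite("pics/s6.png",a);cv2.imwrite("pics/c6.png",c)
hsv=cv2.cvtColor(b,cv2.COLOR_BGR2HSV);m=cv2.inRange(hsv,(22,150,80),(36,255,255)); k=max(cv2.findContours(m,0,2)[0],key=cv2.contourArea)
P=np.array([onz(i,p,.1345) for p in k[:,0]])[:,:2]-E0[:2];C,S=np.cos(YAW),np.sin(YAW);print(P@[C,S]@np.eye(1)[0] if 0 else ((P@[C,S]).min(),(P@[C,S]).max()))
E
```

```text
12.4 [0.5548 0.0913 0.3349] [-0.67 -0.2   0.63]
(np.float64(0.01492146108971344), np.float64(0.12535312297846166))
```

View pics/w6.png

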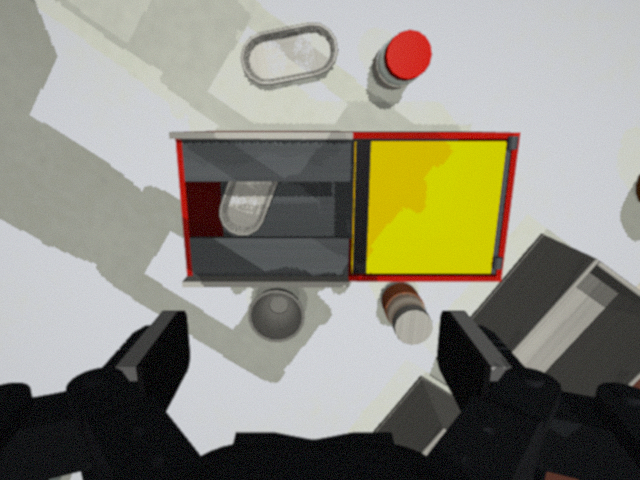

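View pics/s6.png

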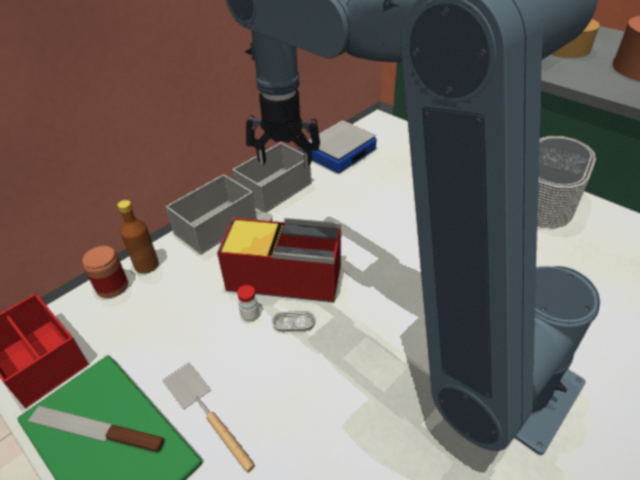

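The flap is shut, with yellow at 14.9–125.4 mm, the same as before. The dish is on the box floor, visible through the slot at (247,207), and the neighbouring items haven't moved. Handing in.

```bash
python3 -c "
from workcell import r
print(r.job_done())"
```

```text
the job is handed in; nothing more can be done
None
```

The dish is in the return box and the flap has shut by itself. I handed the job in at about 12.5 s of the 35 s allowed.

- **What I did:** With the gripper open, the front finger pushed the flap down 32 mm while the rear finger stood in the slot behind the dish. One slow forward push slid the dish off the ledge with the flap held open. I waited until the dish was seen on the box floor, then backed off and drew the fingers straight up. The highest force I read was about 6 N.
- **Last checks:** The flap's yellow area measured 14.9–125.4 mm along the box, the same as before the push. The dish is visible on the box floor through the slot. The jars, cup and spare dish look unmoved in the wrist and side views, and so does the spatula in the side view. The arm is clear above the box with no contact force beyond sensor noise.
- **Not checked:** I did not look at the final scene-camera picture, so I did not check the tea glass at the end. The arm never worked near it; its only pass on that side was the opening move, with the tool above 0.23 m. No check failed or disagreed.

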